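Scrub out the red-banded wash beaker

ROBOT

A 6-joint arm with a two-finger parallel gripper is mounted at the origin on a cart in front of the work surface, level with it; the furniture and walls round the work are solid. World frame = base frame: x ahead of the robot, y to its left, z up, the work surface at z = 0. Lengths are in m, angles in degrees, forces in N, time in s.
With the tool pointing down it reaches from about 0.35 to 0.975 m from the base axis. Payload 17.4 kg.
Tool frame: the origin (TCP) lies midway between the tips of the shut fingers; the grasp point (between the pads) lies 19 mm behind it; z points along the fingers, y is the line along which they close (so a half turn about z gives the same grasp; the last joint's range is limited). The gripper opens to 85 mm and grips with 20 to 120 N. Pads are 22 mm wide; open, the fingers measure 114 mm over their backs; the gripper's body (76 mm by 85 mm) begins 54 mm behind the grasp point. The pads swing forward as they close: fully open they stand 13 mm farther back than shut.
Start: joints at [68.881, 6.646, 82.598, -0, 90.757, -2.166], TCP at [0.219, 0.638, 0.231] pointing down, gripper open.
Joint ranges: [-162.19, 162.19], [-47.58, 125.68], [4.15, 143.07], [-65.23, 245.23], [0.69, 171.88], [-170.13, 170.13]. Speed limits (degrees/s): [108.29, 108.29, 127.2, 180, 180, 180].

INTERFACE

Orientations are given as [roll, pitch, yaw] about the fixed x, y, z axes, in that order (R = Rz(yaw) Ry(pitch) Rx(roll)).
In Python, from bench import * gives the robot as it stands.
- The arm moves only by the tool carry_out, never from a script. Its argument "targets" is one flat list of numbers, 7 for each row, row after row: the shift along the world's x, y, z in m, then the turn, a rotation vector about the world's x, y, z in rad, then the closure, from 0 (fully open) to 1 (shut). A call has 1 to 5 rows; each row is the pose to reach, as a shift and turn from the pose commanded when the call began; what a row does not reach only later rows make up. A row lasts 1/12 s, in which the tool goes at most 41.7 mm and 7.16 degrees, less where a joint would pass 70% of its speed; a pose out of reach is approached as far as the arm can. A call with a gripper value outside its range is refused whole. The fingers move at their own pace and stop on an object; the grip force is fixed at half the most. Time passes only in rows, so rows that repeat a pose let the fingers close. It gives the time, the measured TCP pose, the force, the opening and the grip force at its end, in the units of the state.
- get_state(): the state, without advancing time (a new reading comes with each control period).
- camera(name): name is "scene" or "top" or "wrist"; returns the picture (384x512x3 uint8, blue, green, red); there is no depth.
- get_calibration(name): a dict with "vertical_fov" (degrees; the focal length in pixels is half the picture's height over the tangent of half this angle, whatever the lens; pixels are square), "cx", "cy" (the principal point, pixels), "T" (4x4, takes a point from camera to world coordinates); the wrist camera has in their place "T_tool_cam" (4x4, takes a point from camera to tool coordinates, whose origin is the TCP and whose axes are the flange's). Camera axes: x right, y up, looking along -z (the intrinsics and any distortion apply to the point x, -y, -z); pixel columns grow to the right and rows downward; lengths in m; the calibration is good to about 2 mm. A picture is of the moment at which its call begins: read the wrist's pose just before it. get_calibration takes no time and is no camera call.
- finish_job(): hands the job in; it is judged then, once.
The state is a dict: "clock": time; "joint_positions": joint angles; "qvel": joint speeds; "joint_torque": joint torques, N m; "tcp_pos": TCP position; "tcp_rot": TCP orientation; "wrist_force": force on the tool from outside, world axes, zero at the start; "wrist_torque": the same for the moment, N m; "grip_width": opening from 0.0 (shut) to 1.0 (fully open); "grip_force": force on a finger pad.
Only numpy, scipy, OpenCV 4.12 (cv2) and the standard library are available. Lean on these libraries where they do the work, as an engineer would, in place of code of your own. Each camera call takes 0.05 s, during which the arm holds its last target. There are 200 camera calls.

TASK

Take the orange-handled cup brush out of its fork stand and scrub the inside of the steel beaker with the red band: at least three strokes right down to the bottom, drawing the brush about half-way up the beaker (5 to 9 cm off its floor) between strokes. Then hang the brush back in the fork by its collar, hanging straight and let go. Do not ram the bottom, keep the brush out of the green-banded beaker, and leave both beakers standing where they are.

Things in the scene. Friction and masses are not known exactly. Their poses are not given: they have to be found in the camera images.
- brush: Loose round cup brush, 197 mm long, 80 g, hanging upright, handle up. Origin: centre of the orange handle, on the brush's axis; z points to the handle's end. Along z from the origin: handle (18 mm diameter) -33 to +29 mm; black collar (30 mm diameter) -38 to -33; steel shaft (8 mm diameter) -98 to -38; white and grey bristle head -168 to -98. Its turn about z does not matter.
- brush_tip (a point): Centre of the lower end of the bristle head, on the brush's axis, 168 mm below the handle's centre. The head is 58 mm across to look at; its stiff core is 48 mm across and tapers to 30 mm over the last 10 mm; the outer bristles give way freely.
- brush_collar (a point): Centre of the underside of the brush's collar, on the brush's axis, 38 mm below the handle's centre; this face rests on the fork.
- brush_stand: Fixed steel stand: base plate 105 x 100 x 10 mm, a post 52 mm behind the seat (+x) and on it a level fork, top face 160 mm up, 8 mm thick; no post above it. Origin on the worktop below the seat. The fork's mouth opens to the stand's own -x. Slot 16 mm wide, its closed end 8 mm behind the seat; prongs 11 mm wide, ending at x = -30 mm, each with a 4 mm high lip across it at x = -26 mm.
- fork_seat (a point): Where the collar sits: middle of the slot, on the fork's top face, 160 mm above the stand's origin; axes as the stand's. The collar rests on both prongs behind the lips, shaft in the slot. To get the brush out, lift it 8 to 25 mm (the collar must clear the lips; the head cannot rise through the slot), then draw it at least 65 mm to the stand's -x; the reverse to hang it up.
- beaker_red: Loose steel beaker with a broad red band just below the rim, 350 g, 72 mm outer diameter, 110 mm high, straight walls 4 mm thick (64 mm inner diameter), open at the top, floor 4 mm thick. Origin: centre of its underside, on the 3 mm thick blue mat; z up.
- beaker_green: The same beaker with a green band; not to be used. Origin: centre of its underside.
Things that resemble listed ones, but are neither listed nor needed, are in the scene too. Leave any blue or brown look-alike of the brush alone.

How it is judged:
By the outcome, as a careful person would: the job done as asked, in the order asked, and still so for the second after the job is handed in, with the robot touching nothing.
It also fails if it takes over 69 s, if anything falls off the work surface, if the arm or the gripper's body presses on something with over 40 N, if the wrist force passes 120 N, or if a joint passes its speed limit or range.

## Working session

There is one attempt and no reset: what is moved stays moved. The work goes in short steps, Python scripts to look and compute and a tool call to move; the robot and the scene stay as the last step left them, time stands still between calls to the robot, and variables do not carry over. Pictures are saved under pics/ and viewed, at most 13 in all, crops included, and the job is handed in when it is done.

Besides the shell and the picture viewer there is one more tool, called after "Emit:" by a JSON object that holds its "method" and its "body", one argument or row to a line. carry_out: Moves the arm, as the interface text tells. Its arguments: {"type":"object","properties":{"targets":{"type":"array"}},"required":["targets"]}

```bash
mkdir -p pics; ls; python3 - <<'E'
from bench import *
import cv2,numpy as np
for n in("scene","top"):
    im=camera(n);cv2.imwrite(f"pics/{n}0.png",im)
    c=get_calibration(n);print(n,{k:(np.round(v,4).tolist() if k=="T" else v) for k,v in c.items()})
print(get_calibration("wrist"));print(get_state())
E
```

```text
pics
scene {'vertical_fov': 47.90984296412522, 'cx': 259.01189991897354, 'cy': 194.97637016645206, 'T': [[0.7574, 0.3543, -0.5485, -0.2002], [-0.6527, 0.4337, -0.6212, -0.7775], [0.0178, 0.8285, 0.5597, 0.8363], [0.0, 0.0, 0.0, 1.0]]}
top {'vertical_fov': 43.254696398086594, 'cx': 260.47655168516496, 'cy': 190.65952539494288, 'T': [[0.0123, 0.9971, -0.0756, 0.3856], [-0.9996, 0.0104, -0.0256, -0.0177], [-0.0247, 0.0759, 0.9968, 1.2767], [0.0, 0.0, 0.0, 1.0]]}
{'vertical_fov': 70.88781536122839, 'cx': 248.928170623567, 'cy': 187.0501107823755, 'T_tool_cam': array([[ 8.00394418e-04,  9.60119876e-01,  2.79587523e-01,
         7.13882214e-02],
       [ 9.99999368e-01, -5.47810792e-04, -9.81552682e-04,
         2.82122541e-04],
       [-7.89247177e-04,  2.79588132e-01, -9.60119708e-01,
        -1.41774438e-01],
       [ 0.00000000e+00,  0.00000000e+00,  0.00000000e+00,
         1.00000000e+00]])}
{'clock': 0.1, 'joint_positions': array([ 6.88800321e+01,  6.67239456e+00,  8.26312644e+01,  3.60988721e-04,
        9.07571134e+01, -2.16547054e+00]), 'qvel': array([-0.07644445, -0.09346439, -0.10397293,  0.00735183, -0.03886266,
       -0.0049773 ]), 'joint_torque': array([ 2.61712965e-03, -7.33657408e+01, -6.33792686e+01,  1.26972832e-04,
        5.12926723e-03, -5.93392838e-05]), 'tcp_pos': array([0.21919418, 0.63824119, 0.23063111]), 'tcp_rot': array([-1.79939285e+02, -2.65702237e-03,  1.61045506e+02]), 'wrist_force': array([ 0.12533175,  0.51496692, -0.25549077]), 'wrist_torque': array([-0.02826324, -0.01393361,  0.02001906]), 'grip_force': 0.0, 'grip_width': 1.0025363239790699}
```

View pics/scene0.png

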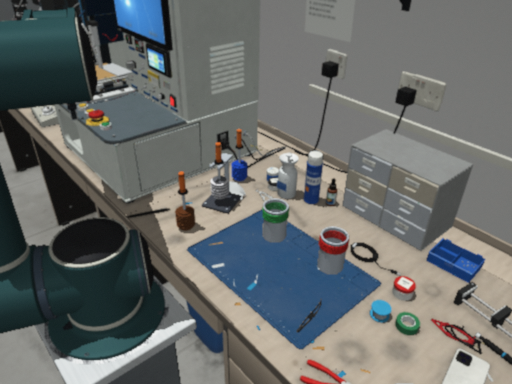

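View pics/top0.png

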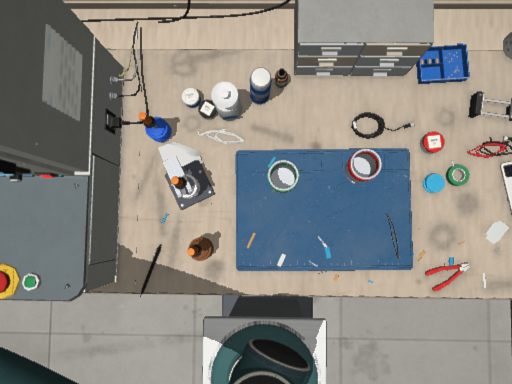

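Candidates for the brush, in top-view pixels: (198,245) has a brown head or stand, (147,118) is blue, and (180,182) has an orange handle, a white/grey head and a fork stand. The last one fits the description. The red-banded beaker is at about (365,165) and the green one at about (283,177). I'll enlarge the brush to confirm.

```bash
cat > h.py <<'E'
from bench import *
import cv2,numpy as np
def ray(n,u,v,T=None):
    c=get_calibration(n); f=192/np.tan(np.radians(c["vertical_fov"]/2))
    T=c["T"] if T is None else T
    d=T[:3,:3]@np.array([(u-c["cx"])/f,-(v-c["cy"])/f,-1]); return T[:3,3],d
def plane(n,u,v,z,T=None):
    o,d=ray(n,u,v,T); return o+d*(z-o[2])/d[2]
def tri(r1,r2):
    (a,d),(b,e)=r1,r2
    s=np.linalg.lstsq(np.c_[d,-e],b-a,rcond=None)[0]
    p,q=a+d*s[0],b+e*s[1]; return (p+q)/2,np.linalg.norm(p-q)
def project(n,P,T=None):
    c=get_calibration(n); f=192/np.tan(np.radians(c["vertical_fov"]/2))
    T=c["T"] if T is None else T
    p=np.linalg.inv(T)@np.append(P,1); return c["cx"]+f*p[0]/-p[2], c["cy"]-f*p[1]/-p[2]
def wristT(s):
    from scipy.spatial.transform import Rotation as R
    T=np.eye(4);T[:3,:3]=R.from_euler("xyz",s["tcp_rot"],degrees=True).as_matrix();T[:3,3]=s["tcp_pos"]
    return T@get_calibration("wrist")["T_tool_cam"]
E
python3 - <<'E'
from h import *
a=cv2.imread("pics/scene0.png")[130:220,190:260];b=cv2.imread("pics/top0.png")[135:225,145:225]
a=cv2.resize(a,(388,500),interpolation=cv2.INTER_CUBIC);b=cv2.resize(b,(400,500)[::1],interpolation=cv2.INTER_CUBIC) if 0 else cv2.resize(b,None,fx=5,fy=500/90,interpolation=cv2.INTER_CUBIC)
cv2.imwrite("pics/crop1.png",np.hstack([a,b]))
top=cv2.imread("pics/top0.png")
hsv=cv2.cvtColor(top,cv2.COLOR_BGR2HSV)
for nm,lo,hi,z in(("green",(50,60,40),(85,255,255),.1),("red",(170,100,60),(180,255,255),.1),("red0",(0,130,60),(5,255,255),.1),("orange",(6,150,120),(18,255,255),.22)):
    m=cv2.inRange(hsv,lo,hi)
    for c in cv2.findContours(m,cv2.RETR_EXTERNAL,cv2.CHAIN_APPROX_NONE)[0]:
        if cv2.contourArea(c)>25:
            (x,y),r=cv2.minEnclosingCircle(c); print(nm,round(x,1),round(y,1),round(r,1),plane("top",x,y,z).round(3))
sc=cv2.cvtColor(cv2.imread("pics/scene0.png"),cv2.COLOR_BGR2HSV)
m=cv2.inRange(sc,(6,150,90),(18,255,255))
for c in cv2.findContours(m,cv2.RETR_EXTERNAL,cv2.CHAIN_APPROX_NONE)[0]:
    if cv2.contourArea(c)>25: print("scene",cv2.boundingRect(c))
E
```

```text
green 29.3 281.7 6.0 [0.247 0.572 0.1  ]
green 457.2 174.5 11.3 [ 0.519 -0.463  0.1  ]
red 495.0 146.0 9.2 [ 0.589 -0.555  0.1  ]
red0 1.0 281.5 9.6 [0.246 0.642 0.1  ]
red0 447.5 280.5 17.3 [ 0.265 -0.436  0.1  ]
red0 442.5 269.0 18.0 [ 0.292 -0.424  0.1  ]
red0 356.5 169.0 12.8 [ 0.53  -0.221  0.1  ]
red0 368.0 162.5 12.1 [ 0.546 -0.248  0.1  ]
red0 433.0 141.5 10.6 [ 0.599 -0.406  0.1  ]
orange 190.5 251.5 3.8 [0.331 0.16  0.22 ]
orange 174.5 180.5 3.8 [0.486 0.199 0.22 ]
orange 142.0 115.6 3.6 [0.631 0.276 0.22 ]
scene (176, 207, 10, 9)
scene (179, 172, 6, 19)
scene (216, 142, 5, 18)
scene (237, 129, 4, 17)
```

View pics/crop1.png

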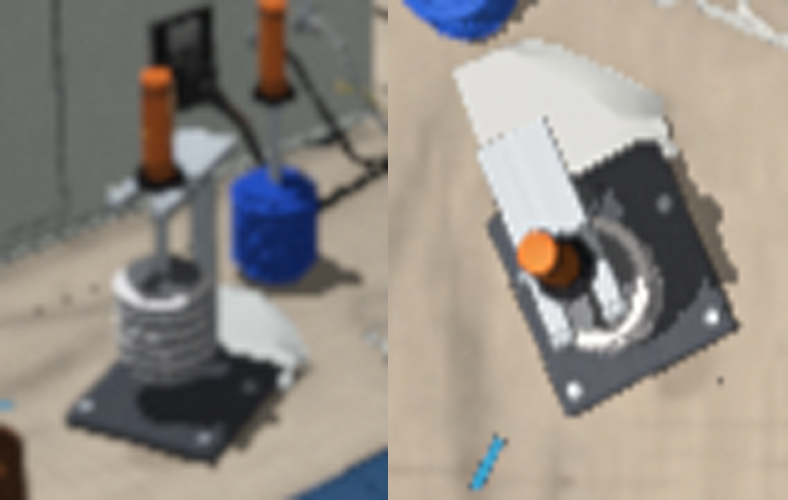

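Confirmed: the white/grey head hangs in the fork. In the right-hand crop the fork mouth points down-right, with the prong tips at crop (560,345) and (615,318).

```bash
python3 - <<'E'
from h import *
P=lambda x,y,z:plane("top",145+(x-388)/5,135+y/(500/90),z)[:2]
yaw=lambda a,b:np.degrees(np.arctan2(*(b-a)[::-1]))
print("handle top plane",P(540,253,.227))
t,e=tri(ray("top",145+(540-388)/5,135+253/5.556),ray("scene",190+156/5.54,130+72/5.556));print("tri",t,e)
print("collar",P(578,268,.16+.0))
l0,l1,r0,r1=P(480,145,.16),P(562,345,.16),P(545,120,.16),P(620,318,.16)
print("tips",l1,r1,"yaw",yaw(l1,l0),yaw(r1,r0),"mid",(l1+r1)/2,np.linalg.norm(l1-r1))
a,b,c,d=P(490,220,.01),P(570,414,.01),P(738,325,.01),P(655,140,.01)
print("plate yaw",yaw(b,a),yaw(c,d),yaw(b,c)-90+180,np.linalg.norm(a-b),np.linalg.norm(b-c),np.linalg.norm(c-d))
y=np.radians(yaw(l1,l0));print("seat from tips",(l1+r1)/2+.03*np.array([np.cos(y),np.sin(y)]))
for z in(.4,.7): print("machine",z,plane("top",95,175,z),plane("top",80,180,z))
# beakers: rim rings
top=cv2.imread("pics/top0.png");hsv=cv2.cvtColor(top,cv2.COLOR_BGR2HSV)
for nm,m,roi in(("red",cv2.inRange(hsv,(0,90,50),(8,255,255))|cv2.inRange(hsv,(170,90,50),(180,255,255)),(340,140,395,195)),("green",cv2.inRange(hsv,(40,25,40),(90,255,255)),(260,150,308,205))):
    k=np.zeros_like(m);x0,y0,x1,y1=roi;k[y0:y1,x0:x1]=m[y0:y1,x0:x1]
    p=cv2.findNonZero(k);(x,yy),r=cv2.minEnclosingCircle(p);print(nm,len(p),x,yy,r,cv2.boundingRect(p),plane("top",x,yy,.113))
E
```

```text
handle top plane [0.48547418 0.19571272]
tri [0.48627842 0.1954567  0.22574152] 0.0016951341185453138
collar [0.48571895 0.19141706]
tips [0.45335632 0.19808247] [0.46494651 0.17132359] yaw 25.83715430078803 24.066883146273963 mid [0.45915142 0.18470303] 0.029161114756627065
plate yaw 25.995675621990923 27.513927390814345 26.188201559393093 0.10213767743096087 0.09770091720763958 0.09901856472623649
seat from tips [0.48615251 0.19777747]
machine 0.4 [0.47776085 0.30912562 0.4       ] [0.46826566 0.33655703 0.4       ]
machine 0.7 [0.44622983 0.19729168 0.7       ] [0.43998388 0.21533611 0.7       ]
red 180 362.8731384277344 165.38059997558594 15.574080467224121 (348, 151, 31, 30) [ 0.53747464 -0.23363215  0.113     ]
green 193 282.7054748535156 176.0890350341797 16.34942054748535 (267, 161, 32, 32) [ 0.5096899  -0.04101705  0.113     ]
```

Emit:
{"method": "carry_out", "body": {
  "targets": [0.01,-0.02,0.03,0,0,0,0,0.025,-0.05,0.055,0,0,0,0,0.04,-0.085,0.075,0,0,0,0,0.055,-0.12,0.09,0,0,0,0,0.07,-0.155,0.1,0,0,0,0]
}}

```text
clock: 0.52
tcp_pos: [0.2895, 0.482, 0.3328]
tcp_rot: [179.9, 0.0, 161.1]
wrist_force: [1.0, -0.3, 0.9]
grip_width: 1.001
grip_force: 0.0
```

Emit:
{"method": "carry_out", "body": {
  "targets": [0.014,-0.036,0,0,0,0,0,0.028,-0.072,0,0,0,0,0,0.042,-0.108,0,0,0,0,0,0.056,-0.144,0,0,0,0,0,0.07,-0.18,0,0,0,0,0]
}}

```text
clock: 0.93
tcp_pos: [0.3593, 0.3016, 0.3311]
tcp_rot: [-180.0, 0.0, 161.1]
wrist_force: [1.5, 0.3, -0.2]
grip_width: 1.005
grip_force: 0.0
```

Emit:
{"method": "carry_out", "body": {
  "targets": [0.025,-0.022,0,0,0,0,0,0.055,-0.046,0,0,0,0,0,0.085,-0.072,0,0,0,0,0,0.11,-0.095,0,0,0,0,0,0.127,-0.107,0,0,0,0,0]
}}

```text
clock: 1.35
tcp_pos: [0.4879, 0.1938, 0.3308]
tcp_rot: [-180.0, -0.0, 160.9]
wrist_force: [-1.0, 0.3, -0.2]
grip_width: 1.001
grip_force: 0.0
```

```bash
python3 - <<'E'
from h import *
s=get_state();T=wristT(s);im=camera("wrist");cv2.imwrite("pics/w1.png",im)
print(s["clock"],s["tcp_pos"],s["tcp_rot"])
m=cv2.inRange(cv2.cvtColor(im,cv2.COLOR_BGR2HSV),(6,150,90),(18,255,255))
for c in cv2.findContours(m,cv2.RETR_EXTERNAL,cv2.CHAIN_APPROX_NONE)[0]:
    if cv2.contourArea(c)>60: print(cv2.boundingRect(c),cv2.minAreaRect(c))
print("expect top",project("wrist",[.486,.1955,.227],T),"bottom",project("wrist",[.486,.1955,.165],T))
E
```

```text
1.35 [0.4879325  0.19383935 0.33084857] [-1.79956954e+02 -8.22530961e-03  1.60940176e+02]
(243, 163, 18, 29) ((251.5, 177.0), (28.0, 17.0), 90.0)
(187, 35, 29, 45) ((201.9135284423828, 55.54695129394531), (44.82157897949219, 24.13823890686035), 82.05652618408203)
(168, 30, 16, 22) ((174.50001525878906, 41.999996185302734), (19.091880798339844, 14.849242210388184), 45.0)
(152, 21, 20, 21) ((161.6000213623047, 30.69999885559082), (20.57182502746582, 18.335756301879883), 63.43495178222656)
expect top (np.float64(249.44231763492922), np.float64(184.52263907162225)) bottom (np.float64(249.34303151928995), np.float64(170.14878480586827))
```

View pics/w1.png

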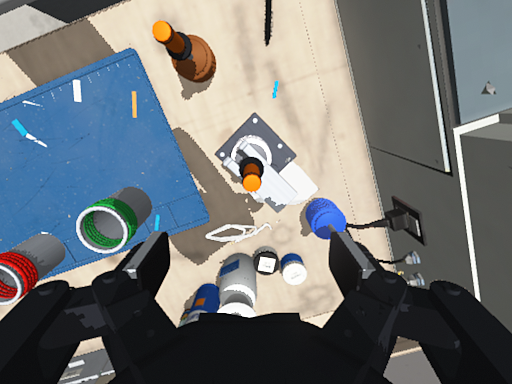

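The wrist view shows the orange handle top at (251,183), within 2 px of the prediction. I'll descend and grip.

Emit:
{"method": "carry_out", "body": {
  "targets": [0,0,-0.035,0,0,0,0,0,0,-0.07,0,0,0,0,0,0,-0.105,0,0,0,0,0,0,-0.135,0,0,0,0,0,0,-0.152,0,0,0,0]
}}

```text
clock: 1.82
tcp_pos: [0.485, 0.196, 0.1752]
tcp_rot: [-179.9, -0.2, 161.0]
wrist_force: [1.0, -0.1, -0.6]
grip_width: 1.0
grip_force: 0.0
```

Emit:
{"method": "carry_out", "body": {
  "targets": [0,0,0,0,0,0,0.3,0,0,0,0,0,0,0.5,0,0,0,0,0,0,0.7,0,0,0,0,0,0,0.9,0,0,0,0,0,0,1.0]
}}

```text
clock: 2.23
tcp_pos: [0.4867, 0.1966, 0.1808]
tcp_rot: [179.9, 0.1, 161.0]
wrist_force: [0.8, 0.3, -0.9]
grip_width: 0.302
grip_force: 0.0
```

Emit:
{"method": "carry_out", "body": {
  "targets": [0,0,0,0,0,0,1,0,0,0,0,0,0,1,0,0,0,0,0,0,1,0,0,0,0,0,0,1,0,0,0,0,0,0,1]
}}

```text
clock: 2.65
tcp_pos: [0.4867, 0.1966, 0.1807]
tcp_rot: [179.9, 0.1, 161.0]
wrist_force: [-0.9, -0.5, 5.6]
grip_width: 0.196
grip_force: 58.3
```

Emit:
{"method": "carry_out", "body": {
  "targets": [0,0,0.005,0,0,0,1,0,0,0.01,0,0,0,1,0,0,0.015,0,0,0,1,0,0,0.016,0,0,0,1,0,0,0.016,0,0,0,1]
}}

```text
clock: 3.07
tcp_pos: [0.4864, 0.1965, 0.1959]
tcp_rot: [180.0, 0.0, 161.0]
wrist_force: [-0.3, 0.4, -1.6]
grip_width: 0.191
grip_force: 58.4
```

```bash
python3 - <<'E'
from h import *
s=get_state();T=wristT(s);im=camera("wrist");a=camera("scene")[120:220,180:270];b=camera("top")[130:230,140:230]
f=lambda i:cv2.resize(i,None,fx=4,fy=4,interpolation=cv2.INTER_CUBIC)
cv2.imwrite("pics/lift.png",np.hstack([f(a),f(b)]))
E
```

```text
(no output)
```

View pics/lift.png

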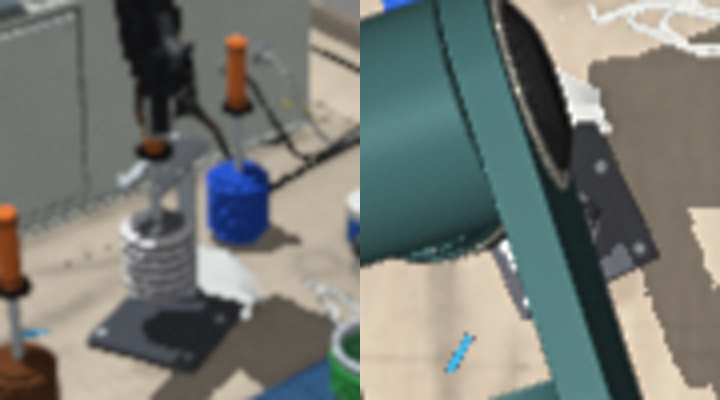

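The brush is up and straight, with the collar clear of the fork. I'll draw it out along the stand's -x, then raise it.

Emit:
{"method": "carry_out", "body": {
  "targets": [-0.013,-0.006,0,0,0,0,1,-0.026,-0.0125,0,0,0,0,1,-0.039,-0.019,0,0,0,0,1,-0.052,-0.0255,0,0,0,0,1,-0.066,-0.032,0,0,0,0,1]
}}

```text
clock: 3.63
tcp_pos: [0.4196, 0.1641, 0.1949]
tcp_rot: [-180.0, -0.0, 161.0]
wrist_force: [-0.9, 0.5, -0.8]
grip_width: 0.191
grip_force: 58.5
```

Emit:
{"method": "carry_out", "body": {
  "targets": [0,0,0.02,0,0,0,1,0,-0.005,0.05,0,0,0,1,0,-0.02,0.08,0,0,0,1,0,-0.045,0.1,0,0,0,1,0,-0.08,0.11,0,0,0,1]
}}

```text
clock: 4.05
tcp_pos: [0.4203, 0.0847, 0.3081]
tcp_rot: [179.9, 0.1, 161.2]
wrist_force: [0.8, -0.2, 0.4]
grip_width: 0.194
grip_force: 58.8
```

Emit:
{"method": "carry_out", "body": {
  "targets": [0,-0.04,0,0,0,0,1,0,-0.08,0,0,0,0,1,0,-0.12,0,0,0,0,1,0,-0.16,0,0,0,0,1,0,-0.184,0,0,0,0,1]
}}

```text
clock: 4.47
tcp_pos: [0.4196, -0.1027, 0.3051]
tcp_rot: [-180.0, 0.0, 161.0]
wrist_force: [1.1, 0.2, -0.5]
grip_width: 0.193
grip_force: 58.8
```

Emit:
{"method": "carry_out", "body": {
  "targets": [0,0,0,0,0,0,1,0,0,0,0,0,0,1]
}}

```text
clock: 4.63
tcp_pos: [0.42, -0.1006, 0.3049]
tcp_rot: [180.0, -0.0, 160.9]
wrist_force: [0.9, 0.6, -0.8]
grip_width: 0.197
grip_force: 58.8
```

```bash
python3 - <<'E'
from h import *
s=get_state();T=wristT(s);im=camera("wrist");cv2.imwrite("pics/w2.png",im);np.save("w2T.npy",T)
print(s["tcp_pos"],s["tcp_rot"])
print("expect rim",project("wrist",[.5375,-.2336,.113],T),"bottom",project("wrist",[.5375,-.2336,.003],T), "tip",project("wrist",s["tcp_pos"]+[0,0,.019-.168],T))
E
```

```text
[ 0.4200435  -0.10062695  0.30492578] [ 1.79996453e+02 -4.42398740e-02  1.60885018e+02]
expect rim (np.float64(187.07617162859634), np.float64(274.10356955782237)) bottom (np.float64(200.38548451263026), np.float64(238.38052866853369)) tip (np.float64(248.40883704315465), np.float64(175.65000317290327))
```

View pics/w2.png

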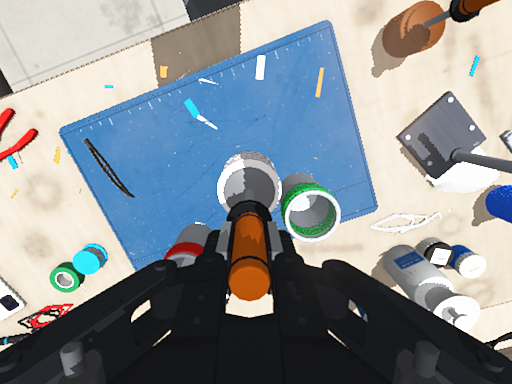

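The wrist view shows the head at (250,187), straight in the grip. The red beaker, at about (187,245), is half hidden by the gripper. I'll hover over it and measure its rim relative to the brush.

Emit:
{"method": "carry_out", "body": {
  "targets": [0.02,-0.03,0,0,0,0,1,0.045,-0.06,0,0,0,0,1,0.07,-0.09,0,0,0,0,1,0.095,-0.115,0,0,0,0,1,0.1175,-0.1335,0,0,0,0,1]
}}

```text
clock: 5.1
tcp_pos: [0.5394, -0.2337, 0.3048]
tcp_rot: [-180.0, -0.0, 161.1]
wrist_force: [0.1, 0.8, -0.7]
grip_width: 0.197
grip_force: 58.9
```

Emit:
{"method": "carry_out", "body": {
  "targets": [0,0,0,0,0,0,1,0,0,0,0,0,0,1]
}}

```text
clock: 5.27
tcp_pos: [0.5387, -0.2324, 0.3041]
tcp_rot: [180.0, -0.1, 161.1]
wrist_force: [-0.9, -0.5, -0.6]
grip_width: 0.194
grip_force: 58.9
```

```bash
python3 - <<'E'
from h import *
s=get_state();T=wristT(s);im=camera("wrist")
hsv=cv2.cvtColor(im,cv2.COLOR_BGR2HSV);m=cv2.inRange(hsv,(0,130,60),(6,255,255))|cv2.inRange(hsv,(173,130,60),(180,255,255))
m[:80]=0;m[:,:150]=0;m[:,350:]=0
p=cv2.findNonZero(m);print(s["tcp_pos"],cv2.boundingRect(p))
print("expect rim c",project("wrist",[.5375,-.2336,.113],T),"tip",project("wrist",s["tcp_pos"]+[0,0,.019-.168],T))
a=cv2.resize(im[80:280,150:350],(500,500),interpolation=cv2.INTER_CUBIC)
sc=camera("scene");np.save("sc.npy",sc);b=cv2.resize(sc[190:290,300:358],(290,500),interpolation=cv2.INTER_CUBIC)
cv2.imwrite("pics/hover.png",np.hstack([a,b]))
E
```

```text
[ 0.53868148 -0.23239505  0.30407754] (150, 138, 122, 112)
expect rim c (np.float64(247.17217138752764), np.float64(167.33972241642886)) tip (np.float64(248.3553579861966), np.float64(175.84289748602112))
```

View pics/hover.png

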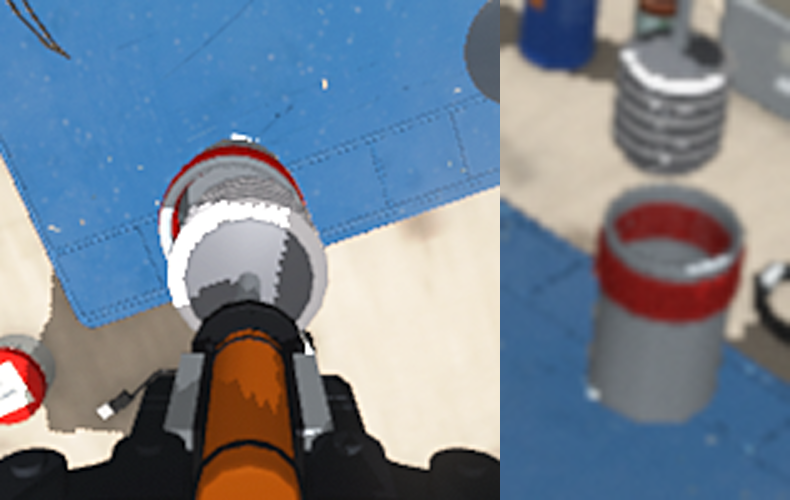

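```bash
python3 - <<'E'
from h import *
s=get_state();T=wristT(s);t=s["tcp_pos"]
def circ(n,c,r,T=None):
    a=np.linspace(0,2*np.pi,90);q=np.array([project(n,[c[0]+r*np.cos(x),c[1]+r*np.sin(x),c[2]],T) for x in a]);return q.min(0).round(1),q.max(0).round(1)
B=[.5375,-.2336]
print("scene rim pred",circ("scene",[*B,.113],.036),"meas u 319..349 v 226.6..~245")
print("scene base pred",circ("scene",[*B,.003],.036),"meas u 317.6..344.4 v ..274")
print("scene head top pred",circ("scene",[t[0],t[1],t[2]+.019-.098],.029),"head bot",circ("scene",[t[0],t[1],t[2]+.019-.168],.029),"meas u 323..345.4, bottom v 224.6")
print("wrist rim pred",circ("wrist",[*B,.113],.036,T),"meas 214..274 v 135.5")
print("wrist head top pred",circ("wrist",[t[0],t[1],t[2]+.019-.098],.029,T),"meas 217.2..281.2")
print("wrist rim",plane("wrist",244,165,.113,T))
print("tri",tri(ray("wrist",244,165,T),ray("scene",334,235.8)),tri(ray("top",362.9,165.4),ray("scene",334,235.8)))
E
```

```text
scene rim pred (array([317.3, 225.1]), array([344.6, 242.3])) meas u 319..349 v 226.6..~245
scene base pred (array([313.7, 255.4]), array([339.6, 273.2])) meas u 317.6..344.4 v ..274
scene head top pred (array([323.8, 191.5]), array([347.1, 204.6])) head bot (array([321.1, 213.4]), array([343.6, 227. ])) meas u 323..345.4, bottom v 224.6
wrist rim pred (array([218.5, 138.9]), array([275.5, 194.8])) meas 214..274 v 135.5
wrist head top pred (array([214.6, 161.7]), array([282.1, 226. ])) meas 217.2..281.2
wrist rim [ 0.53302993 -0.23601397  0.113     ]
tri (array([ 0.53707035, -0.2395332 ,  0.10843361]), np.float64(0.008786248261976123)) (array([ 0.54105459, -0.23771072,  0.10509611]), np.float64(0.007098636603345364))
```

```bash
python3 - <<'E'
from h import *
sc=np.load("sc.npy");h=cv2.cvtColor(sc,cv2.COLOR_BGR2HSV)
m=cv2.inRange(h,(0,100,40),(8,255,255))|cv2.inRange(h,(170,100,40),(180,255,255))
blue=cv2.inRange(h,(95,90,30),(115,255,255))
for v in range(236,254,2):
    c=np.nonzero(m[v,305:360])[0]+305; print(v,"red",c.min() if len(c) else None,c.max() if len(c) else None,end="; ")
print()
for v in range(252,276,3):
    g=(h[v,300:365,1]<60)&(h[v,300:365,2]<200);c=np.nonzero(g)[0]+300; print(v,"grey",c.min() if len(c) else None,c.max() if len(c) else None,end="; ")
# predicted cylinder silhouette at those rows, for candidate centres
for B in([.5375,-.2336],[.541,-.2377],[.533,-.236],[.540,-.239]):
    a=np.linspace(0,2*np.pi,180);q=[]
    for z in np.arange(.003,.114,.002): q+=[project("scene",[B[0]+.036*np.cos(x),B[1]+.036*np.sin(x),z]) for x in a]
    q=np.array(q);print("\n",B,[(v,q[abs(q[:,1]-v)<.6][:,0].min().round(1),q[abs(q[:,1]-v)<.6][:,0].max().round(1)) for v in(242,248,255,261)],q[:,1].max().round(1),end="")
s=get_state();T=wristT(s);im=camera("wrist")
h=cv2.cvtColor(im,cv2.COLOR_BGR2HSV)
bl=cv2.inRange(h,(95,80,30),(120,255,255))
print()
for v in range(136,172,4): c=np.nonzero(bl[v,200:300]==0)[0]+200;print(v,c.min(),c.max(),end="; ")
for u in range(235,256,4): c=np.nonzero(bl[110:160,u]==0)[0]+110;print("col",u,c.min(),end="; ")
E
```

```text
236 red 324 344; 238 red 320 345; 240 red 319 343; 242 red 319 347; 244 red 319 347; 246 red 320 347; 248 red 321 346; 250 red 323 345; 252 red 326 343; 
252 grey 319 364; 255 grey 319 364; 258 grey 319 364; 261 grey 318 364; 264 grey 318 364; 267 grey 318 364; 270 grey 321 364; 273 grey 326 337; Traceback (most recent call last):
  File "<stdin>", line 13, in <module>
  File "h.py", line 14, in project
    c=get_calibration(n); f=192/np.tan(np.radians(c["vertical_fov"]/2))
ValueError: time passes only in moves, steps and waits
```

```bash
sed -i 's/^import cv2,numpy as np/import cv2,numpy as np,functools\nget_calibration=functools.lru_cache(get_calibration)/' h.py; python3 - <<'E'
from h import *
for B in([.5375,-.2336],[.541,-.2377],[.533,-.236],[.540,-.239]):
    a=np.linspace(0,2*np.pi,180);q=[]
    for z in np.arange(.003,.114,.002): q+=[project("scene",[B[0]+.036*np.cos(x),B[1]+.036*np.sin(x),z]) for x in a]
    q=np.array(q);print(B,[(v,q[abs(q[:,1]-v)<.6][:,0].min().round(1),q[abs(q[:,1]-v)<.6][:,0].max().round(1)) for v in(242,248,255,261)],q[:,1].max().round(1))
s=get_state();T=wristT(s);im=camera("wrist")
h=cv2.cvtColor(im,cv2.COLOR_BGR2HSV)
bl=cv2.inRange(h,(95,80,30),(120,255,255))
for v in range(136,172,4): c=np.nonzero(bl[v,200:300]==0)[0]+200;print(v,c.min(),c.max(),end="; ")
for u in range(235,256,4): c=np.nonzero(bl[110:160,u]==0)[0]+110;print("col",u,c.min(),end="; ")
a=np.linspace(0,2*np.pi,180)
q=np.array([project("wrist",[.5375+.036*np.cos(x),-.2336+.036*np.sin(x),.113],T) for x in a])
print([(v,q[abs(q[:,1]-v)<1][:,0].min().round(1),q[abs(q[:,1]-v)<1][:,0].max().round(1)) for v in(144,148,152,160,164)],q[:,1].min())
E
```

```text
[0.5375, -0.2336] [(242, np.float64(316.1), np.float64(343.6)), (248, np.float64(315.3), np.float64(342.7)), (255, np.float64(314.5), np.float64(341.5)), (261, np.float64(313.8), np.float64(340.5))] 273.2
[0.541, -0.2377] [(242, np.float64(318.1), np.float64(345.7)), (248, np.float64(317.3), np.float64(344.7)), (255, np.float64(316.5), np.float64(343.5)), (261, np.float64(315.7), np.float64(342.5))] 273.4
[0.533, -0.236] [(242, np.float64(315.7), np.float64(343.4)), (248, np.float64(315.0), np.float64(342.4)), (255, np.float64(314.2), np.float64(341.3)), (261, np.float64(313.4), np.float64(340.3))] 274.4
[0.54, -0.239] [(242, np.float64(318.2), np.float64(345.9)), (248, np.float64(317.5), np.float64(344.9)), (255, np.float64(316.6), np.float64(343.7)), (261, np.float64(315.9), np.float64(342.7))] 273.9
136 240 250; 140 231 256; 144 226 261; 148 222 264; 152 219 267; 156 216 269; 160 215 270; 164 213 272; 168 213 274; col 235 138; col 239 137; col 243 134; col 247 135; col 251 137; col 255 139; [(144, np.float64(229.8), np.float64(264.3)), (148, np.float64(225.3), np.float64(268.7)), (152, np.float64(222.4), np.float64(271.6)), (160, np.float64(219.1), np.float64(274.6)), (164, np.float64(218.5), np.float64(275.3))] 138.9120180396273
```

Emit:
{"method": "carry_out", "body": {
  "targets": [0.0005,-0.003,0,0,0,0,1,0.0005,-0.0055,-0.005,0,0,0,1,0.0005,-0.0055,-0.02,0,0,0,1,0.0005,-0.0055,-0.035,0,0,0,1,0.0005,-0.0055,-0.04,0,0,0,1]
}}

```text
clock: 5.83
tcp_pos: [0.5374, -0.2382, 0.2615]
tcp_rot: [180.0, -0.2, 161.0]
wrist_force: [0.9, 0.4, -1.9]
grip_width: 0.195
grip_force: 58.9
```

Emit:
{"method": "carry_out", "body": {
  "targets": [0,0,-0.01,0,0,0,1,0,0,-0.016,0,0,0,1,0,0,-0.022,0,0,0,1,0,0,-0.025,0,0,0,1,0,0,-0.025,0,0,0,1]
}}

```text
clock: 6.25
tcp_pos: [0.5381, -0.2386, 0.2396]
tcp_rot: [180.0, -0.0, 161.0]
wrist_force: [0.5, 0.2, -0.8]
grip_width: 0.197
grip_force: 58.9
```

```bash
python3 - <<'E'
from h import *
s=get_state();im=camera("wrist");sc=camera("scene")
print(s["tcp_pos"],s["wrist_force"],s["wrist_torque"])
a=cv2.resize(im[80:280,150:350],(500,500),interpolation=cv2.INTER_CUBIC)
b=cv2.resize(sc[190:290,300:358],(290,500),interpolation=cv2.INTER_CUBIC)
cv2.imwrite("pics/in.png",np.hstack([a,b]))
E
```

```text
[ 0.53812883 -0.23855894  0.23962189] [ 0.53650968  0.15474882 -0.82172558] [-0.00792799  0.02006603 -0.01801093]
```

View pics/in.png

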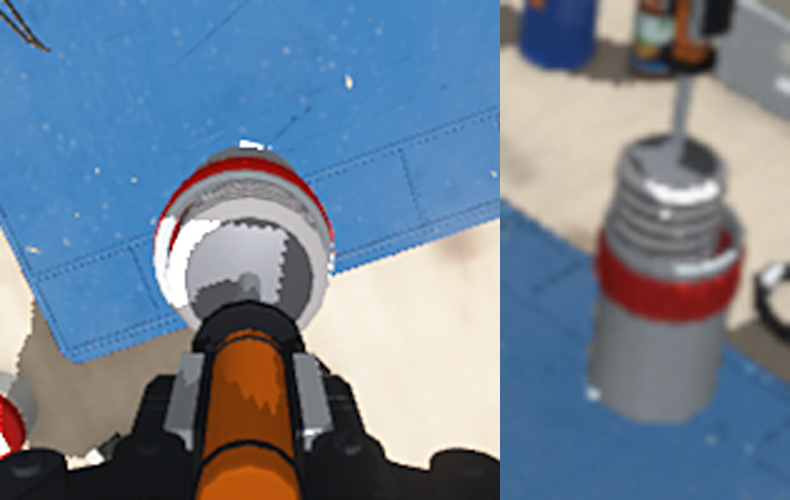

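The brush is about 2 cm inside the red beaker without contact and is nearly centred; the rim centre reads 245 against 250 for the head (crop px). I'll trim 2 mm and go on down.

Emit:
{"method": "carry_out", "body": {
  "targets": [0,-0.001,-0.01,0,0,0,1,0,-0.002,-0.02,0,0,0,1,0,-0.002,-0.03,0,0,0,1,0,-0.002,-0.04,0,0,0,1,0,-0.002,-0.045,0,0,0,1]
}}

```text
clock: 6.77
tcp_pos: [0.5377, -0.2404, 0.1929]
tcp_rot: [180.0, -0.1, 161.0]
wrist_force: [0.7, 1.0, -1.6]
grip_width: 0.193
grip_force: 58.9
```

Emit:
{"method": "carry_out", "body": {
  "targets": [0,0,-0.007,0,0,0,1,0,0,-0.014,0,0,0,1,0,0,-0.02,0,0,0,1,0,0,-0.025,0,0,0,1,0,0,-0.03,0,0,0,1]
}}

```text
clock: 7.18
tcp_pos: [0.5383, -0.2406, 0.1649]
tcp_rot: [-180.0, 0.0, 161.0]
wrist_force: [0.4, -0.5, -0.3]
grip_width: 0.193
grip_force: 58.9
```

Emit:
{"method": "carry_out", "body": {
  "targets": [0,0,-0.0015,0,0,0,1,0,0,-0.003,0,0,0,1,0,0,-0.0045,0,0,0,1,0,0,-0.005,0,0,0,1,0,0,-0.005,0,0,0,1]
}}

```text
clock: 7.6
tcp_pos: [0.5383, -0.2406, 0.1604]
tcp_rot: [-180.0, 0.0, 161.0]
wrist_force: [0.7, 1.1, -0.8]
grip_width: 0.195
grip_force: 58.9
```

Emit:
{"method": "carry_out", "body": {
  "targets": [0,0,-0.001,0,0,0,1,0,0,-0.0015,0,0,0,1,0,0,-0.002,0,0,0,1,0,0,-0.002,0,0,0,1,0,0,-0.002,0,0,0,1]
}}

```text
clock: 8.02
tcp_pos: [0.5383, -0.2406, 0.1583]
tcp_rot: [-180.0, 0.0, 161.0]
wrist_force: [0.4, -0.2, -1.3]
grip_width: 0.191
grip_force: 58.9
```

Emit:
{"method": "carry_out", "body": {
  "targets": [0,0,-0.0005,0,0,0,1,0,0,-0.001,0,0,0,1,0,0,-0.001,0,0,0,1,0,0,-0.001,0,0,0,1]
}}

```text
clock: 8.35
tcp_pos: [0.5384, -0.2407, 0.1577]
tcp_rot: [-180.0, 0.0, 161.0]
wrist_force: [-0.7, 0.2, 3.7]
grip_width: 0.196
grip_force: 59.5
```

Emit:
{"method": "carry_out", "body": {
  "targets": [0,0,-0.0005,0,0,0,1,0,0,-0.001,0,0,0,1,0,0,-0.001,0,0,0,1,0,0,-0.001,0,0,0,1]
}}

```text
clock: 8.68
tcp_pos: [0.5387, -0.2408, 0.1576]
tcp_rot: [-180.0, 0.1, 161.1]
wrist_force: [-1.3, 2.0, 11.3]
grip_width: 0.196
grip_force: 60.2
```

Bottom contact at a commanded z of about 0.157, with 11 N after the last step. That is stroke 1. Next come 7 cm strokes.

Emit:
{"method": "carry_out", "body": {
  "targets": [0,0,0.01,0,0,0,1,0,0,0.025,0,0,0,1,0,0,0.045,0,0,0,1,0,0,0.062,0,0,0,1,0,0,0.07,0,0,0,1]
}}

```text
clock: 9.1
tcp_pos: [0.5387, -0.2408, 0.2298]
tcp_rot: [-180.0, 0.2, 161.0]
wrist_force: [-1.0, 1.0, -0.1]
grip_width: 0.194
grip_force: 59.3
```

Emit:
{"method": "carry_out", "body": {
  "targets": [0,0,-0.01,0,0,0,1,0,0,-0.025,0,0,0,1,0,0,-0.04,0,0,0,1,0,0,-0.052,0,0,0,1,0,0,-0.06,0,0,0,1]
}}

```text
clock: 9.52
tcp_pos: [0.5373, -0.2401, 0.1627]
tcp_rot: [180.0, -0.2, 161.0]
wrist_force: [-0.0, 0.2, -0.9]
grip_width: 0.191
grip_force: 59.3
```

Emit:
{"method": "carry_out", "body": {
  "targets": [0,0,-0.004,0,0,0,1,0,0,-0.007,0,0,0,1,0,0,-0.0085,0,0,0,1,0,0,-0.0095,0,0,0,1,0,0,-0.0095,0,0,0,1]
}}

```text
clock: 9.93
tcp_pos: [0.5386, -0.2408, 0.1577]
tcp_rot: [-180.0, 0.1, 161.0]
wrist_force: [-0.4, 0.3, 3.2]
grip_width: 0.195
grip_force: 59.3
```

Emit:
{"method": "carry_out", "body": {
  "targets": [0,0,0.01,0,0,0,1,0,0,0.025,0,0,0,1,0,0,0.045,0,0,0,1,0,0,0.062,0,0,0,1,0,0,0.07,0,0,0,1]
}}

```text
clock: 10.35
tcp_pos: [0.5389, -0.2409, 0.231]
tcp_rot: [-180.0, 0.2, 161.0]
wrist_force: [0.3, -0.4, 0.2]
grip_width: 0.194
grip_force: 59.2
```

Emit:
{"method": "carry_out", "body": {
  "targets": [0,0,-0.01,0,0,0,1,0,0,-0.025,0,0,0,1,0,0,-0.04,0,0,0,1,0,0,-0.052,0,0,0,1,0,0,-0.06,0,0,0,1]
}}

```text
clock: 10.77
tcp_pos: [0.5373, -0.2401, 0.1632]
tcp_rot: [180.0, -0.2, 161.0]
wrist_force: [-0.3, 0.2, -0.1]
grip_width: 0.197
grip_force: 59.2
```

Emit:
{"method": "carry_out", "body": {
  "targets": [0,0,-0.004,0,0,0,1,0,0,-0.007,0,0,0,1,0,0,-0.009,0,0,0,1,0,0,-0.0102,0,0,0,1,0,0,-0.0102,0,0,0,1]
}}

```text
clock: 11.18
tcp_pos: [0.5387, -0.2408, 0.1577]
tcp_rot: [-180.0, 0.1, 161.0]
wrist_force: [0.1, -0.1, 4.6]
grip_width: 0.193
grip_force: 59.3
```

Emit:
{"method": "carry_out", "body": {
  "targets": [0,0,0.01,0,0,0,1,0,0,0.025,0,0,0,1,0,0,0.045,0,0,0,1,0,0,0.062,0,0,0,1,0,0,0.07,0,0,0,1]
}}

```text
clock: 11.6
tcp_pos: [0.5389, -0.2409, 0.2308]
tcp_rot: [-180.0, 0.2, 161.0]
wrist_force: [-0.2, 0.9, -0.6]
grip_width: 0.192
grip_force: 59.2
```

Emit:
{"method": "carry_out", "body": {
  "targets": [0,0,-0.01,0,0,0,1,0,0,-0.025,0,0,0,1,0,0,-0.04,0,0,0,1,0,0,-0.052,0,0,0,1,0,0,-0.06,0,0,0,1]
}}

```text
clock: 12.02
tcp_pos: [0.5373, -0.2401, 0.1631]
tcp_rot: [180.0, -0.2, 161.0]
wrist_force: [-0.1, 0.6, -1.8]
grip_width: 0.193
grip_force: 59.2
```

Emit:
{"method": "carry_out", "body": {
  "targets": [0,0,-0.004,0,0,0,1,0,0,-0.007,0,0,0,1,0,0,-0.009,0,0,0,1,0,0,-0.01,0,0,0,1,0,0,-0.01,0,0,0,1]
}}

```text
clock: 12.43
tcp_pos: [0.5386, -0.2408, 0.1577]
tcp_rot: [-180.0, 0.1, 161.0]
wrist_force: [-0.7, 0.7, 4.4]
grip_width: 0.197
grip_force: 59.5
```

Emit:
{"method": "carry_out", "body": {
  "targets": [0,0,0.015,0,0,0,1,0,0,0.035,0,0,0,1,0,0,0.055,0,0,0,1,0,0,0.075,0,0,0,1,0,0,0.09,0,0,0,1]
}}

```text
clock: 12.85
tcp_pos: [0.5385, -0.2407, 0.2499]
tcp_rot: [-180.0, 0.1, 161.0]
wrist_force: [-0.5, -0.6, -0.8]
grip_width: 0.193
grip_force: 59.2
```

Emit:
{"method": "carry_out", "body": {
  "targets": [0,0,0.015,0,0,0,1,0,0,0.03,0,0,0,1,0,0,0.045,0,0,0,1,0,0,0.057,0,0,0,1,0,0,0.06,0,0,0,1]
}}

```text
clock: 13.27
tcp_pos: [0.5386, -0.2408, 0.3091]
tcp_rot: [-180.0, 0.1, 161.0]
wrist_force: [-0.3, -0.1, -0.3]
grip_width: 0.192
grip_force: 59.2
```

Emit:
{"method": "carry_out", "body": {
  "targets": [-0.022,0.02,0,0,0,0,1,-0.047,0.05,0,0,0,0,1,-0.072,0.08,0,0,0,0,1,-0.1,0.11,0,0,0,0,1,-0.118,0.141,0,0,0,0,1]
}}

```text
clock: 13.68
tcp_pos: [0.4182, -0.0987, 0.306]
tcp_rot: [-180.0, -0.0, 161.0]
wrist_force: [0.0, 0.2, 0.4]
grip_width: 0.196
grip_force: 58.9
```

Emit:
{"method": "carry_out", "body": {
  "targets": [0,0.04,0,0,0,0,1,0,0.08,0,0,0,0,1,0,0.12,0,0,0,0,1,0,0.16,0,0,0,0,1,0,0.184,0,0,0,0,1]
}}

```text
clock: 14.1
tcp_pos: [0.4195, 0.0874, 0.3064]
tcp_rot: [180.0, -0.0, 161.1]
wrist_force: [1.0, -0.1, -0.4]
grip_width: 0.191
grip_force: 59.0
```

```bash
python3 - <<'E'
from h import *
s=get_state();print(s["tcp_pos"],s["clock"]);T=wristT(s);im=camera("wrist");top=camera("top");sc=camera("scene")
h=cv2.cvtColor(sc,cv2.COLOR_BGR2HSV);m=cv2.inRange(h,(0,100,40),(8,255,255))|cv2.inRange(h,(170,100,40),(180,255,255))
print([(v,(np.nonzero(m[v,305:360])[0]+305)[[0,-1]]) for v in(242,246,250)],"before 319-347 320-347 323-345")
a=cv2.resize(im,(400,300),interpolation=cv2.INTER_AREA);b=cv2.resize(sc[120:220,180:280],(400,400),interpolation=cv2.INTER_CUBIC)
o=np.zeros((400,800,3),np.uint8);o[:300,:400]=a;o[:,400:]=b;cv2.imwrite("pics/back.png",o);cv2.imwrite("pics/backw.png",im)
for z in(.16,):
  for P in([.459,.1847],[.486,.1965]): print(P,project("wrist",[*P,z],T))
E
```

```text
[0.41951714 0.08741927 0.3063642 ] 14.1
[(242, array([319, 347])), (246, array([320, 347])), (250, array([323, 345]))] before 319-347 320-347 323-345
[0.459, 0.1847] (np.float64(343.09249806718395), np.float64(181.4066752301651))
[0.486, 0.1965] (np.float64(358.81488710694657), np.float64(200.01308588590263))
```

View pics/back.png

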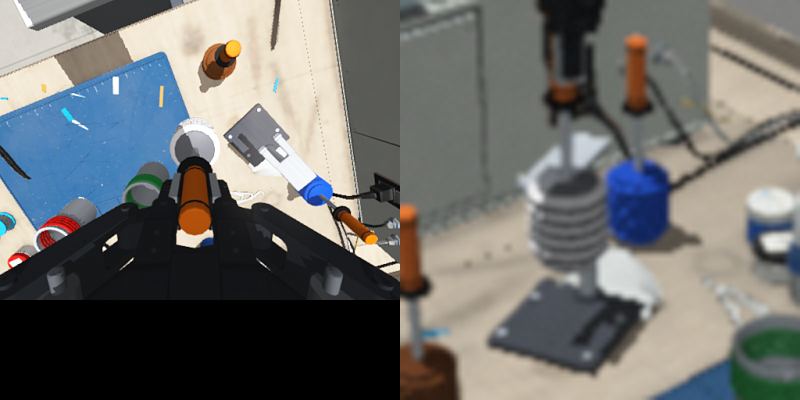

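Emit:
{"method": "carry_out", "body": {
  "targets": [0,0.035,-0.01,0,0,0,1,0,0.06,-0.03,0,0,0,1,0,0.075,-0.06,0,0,0,1,0,0.08,-0.09,0,0,0,1,0,0.08,-0.1093,0,0,0,1]
}}

```text
clock: 14.67
tcp_pos: [0.4196, 0.1644, 0.194]
tcp_rot: [-179.9, -0.1, 161.1]
wrist_force: [-0.4, 0.3, -1.8]
grip_width: 0.197
grip_force: 59.1
```

Emit:
{"method": "carry_out", "body": {
  "targets": [0,0,0,0,0,0,1,0.006,0.003,0,0,0,0,1,0.016,0.0078,0,0,0,0,1,0.026,0.0126,0,0,0,0,1,0.03,0.0145,0,0,0,0,1]
}}

```text
clock: 15.08
tcp_pos: [0.4522, 0.1789, 0.1993]
tcp_rot: [179.9, 0.1, 161.0]
wrist_force: [0.6, 0.2, -1.0]
grip_width: 0.199
grip_force: 59.1
```

Emit:
{"method": "carry_out", "body": {
  "targets": [0.009,0.0044,0,0,0,0,1,0.018,0.0087,0,0,0,0,1,0.027,0.0131,0,0,0,0,1,0.033,0.016,0,0,0,0,1,0.036,0.0175,0,0,0,0,1]
}}

```text
clock: 15.5
tcp_pos: [0.4871, 0.1968, 0.1972]
tcp_rot: [-180.0, -0.0, 161.0]
wrist_force: [0.5, -0.2, -0.4]
grip_width: 0.191
grip_force: 59.1
```

```bash
python3 - <<'E'
from h import *
s=get_state();print(s["tcp_pos"],s["wrist_force"])
im=camera("wrist");sc=camera("scene")
a=cv2.resize(im[110:260,190:330],(420,450),interpolation=cv2.INTER_CUBIC);b=cv2.resize(sc[130:220,185:260],(375,450),interpolation=cv2.INTER_CUBIC)
cv2.imwrite("pics/seat.png",np.hstack([a,b]))
E
```

```text
[0.48710692 0.19678018 0.19719772] [ 0.49517917 -0.24363321 -0.36244817]
```

View pics/seat.png

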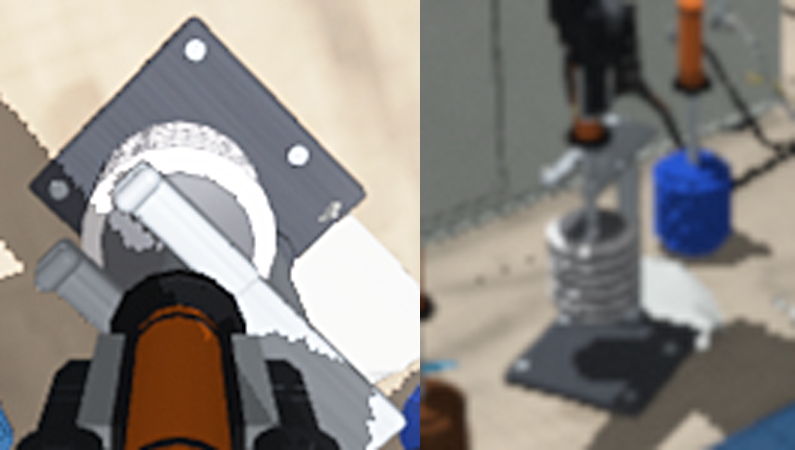

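The shaft is in the slot and the collar is above the prongs, behind the lips. I'll lower it.

Emit:
{"method": "carry_out", "body": {
  "targets": [0,0,-0.005,0,0,0,1,0,0,-0.01,0,0,0,1,0,0,-0.014,0,0,0,1,0,0,-0.0155,0,0,0,1,0,0,-0.0155,0,0,0,1]
}}

```text
clock: 16.02
tcp_pos: [0.4859, 0.1963, 0.1812]
tcp_rot: [-180.0, -0.0, 161.0]
wrist_force: [0.4, -0.2, -0.8]
grip_width: 0.195
grip_force: 59.2
```

Emit:
{"method": "carry_out", "body": {
  "targets": [0,0,-0.0005,0,0,0,1,0,0,-0.001,0,0,0,1,0,0,-0.0015,0,0,0,1,0,0,-0.002,0,0,0,1,0,0,-0.002,0,0,0,1]
}}

```text
clock: 16.43
tcp_pos: [0.4864, 0.1964, 0.1807]
tcp_rot: [180.0, 0.0, 161.0]
wrist_force: [-3.1, -1.3, 5.8]
grip_width: 0.193
grip_force: 60.0
```

Emit:
{"method": "carry_out", "body": {
  "targets": [0,0,0.0005,0,0,0,1,0,0,0.001,0,0,0,1,0,0,0.001,0,0,0,0.75,0,0,0.001,0,0,0,0.7,0,0,0.001,0,0,0,0.6]
}}

```text
clock: 16.85
tcp_pos: [0.4863, 0.1964, 0.1808]
tcp_rot: [-180.0, 0.0, 161.0]
wrist_force: [-0.4, -0.9, 0.4]
grip_width: 0.398
grip_force: 0.0
```

Emit:
{"method": "carry_out", "body": {
  "targets": [0,0,0,0,0,0,0.5,0,0,0,0,0,0,0.3,0,0,0,0,0,0,0.1,0,0,0,0,0,0,0,0,0,0,0,0,0,0]
}}

```text
clock: 17.27
tcp_pos: [0.4862, 0.1964, 0.1808]
tcp_rot: [-180.0, -0.0, 161.1]
wrist_force: [-0.4, 0.0, 0.2]
grip_width: 0.995
grip_force: 0.0
```

Emit:
{"method": "carry_out", "body": {
  "targets": [0,0,0,0,0,0,0,0,0,0,0,0,0,0,0,0,0.01,0,0,0,0,0,0,0.025,0,0,0,0,0,0,0.045,0,0,0,0]
}}

```text
clock: 17.68
tcp_pos: [0.4859, 0.1963, 0.226]
tcp_rot: [-179.9, -0.1, 161.0]
wrist_force: [0.6, -0.1, -0.2]
grip_width: 0.998
grip_force: 0.0
```

Emit:
{"method": "carry_out", "body": {
  "targets": [0,0,0.03,0,0,0,0,0,0,0.06,0,0,0,0,0,0,0.09,0,0,0,0,-0.02,0.02,0.11,0,0,0,0,-0.045,0.045,0.115,0,0,0,0]
}}

```text
clock: 18.1
tcp_pos: [0.4419, 0.241, 0.3453]
tcp_rot: [179.8, 0.2, 160.9]
wrist_force: [0.3, 0.8, 0.5]
grip_width: 0.997
grip_force: 0.0
```

Emit:
{"method": "carry_out", "body": {
  "targets": [-0.02,0.02,0,0,0,0,0,-0.04,0.05,0,0,0,0,0,-0.06,0.08,0,0,0,0,0,-0.075,0.11,0,0,0,0,0,-0.085,0.13,0,0,0,0,0]
}}

```text
clock: 18.52
tcp_pos: [0.3545, 0.3733, 0.3418]
tcp_rot: [179.9, 0.0, 161.1]
wrist_force: [0.9, -1.4, 0.4]
grip_width: 0.998
grip_force: 0.0
```

```bash
python3 - <<'E'
from h import *
s=get_state();sc=camera("scene");top=camera("top")
print(s["tcp_pos"],s["wrist_force"])
b=cv2.resize(sc[130:290,170:360],None,fx=2.3,fy=2.3,interpolation=cv2.INTER_CUBIC);a=cv2.resize(top[135:225,145:225],None,fx=4,fy=4,interpolation=cv2.INTER_CUBIC)
o=np.zeros((max(a.shape[0],b.shape[0]),a.shape[1]+b.shape[1],3),np.uint8);o[:a.shape[0],:a.shape[1]]=a;o[:b.shape[0],a.shape[1]:]=b
cv2.imwrite("pics/end.png",o);print(o.shape)
E
```

```text
[0.3544673  0.37331706 0.34183451] [ 0.85902263 -1.43845233  0.36938255]
(368, 757, 3)
```

View pics/end.png

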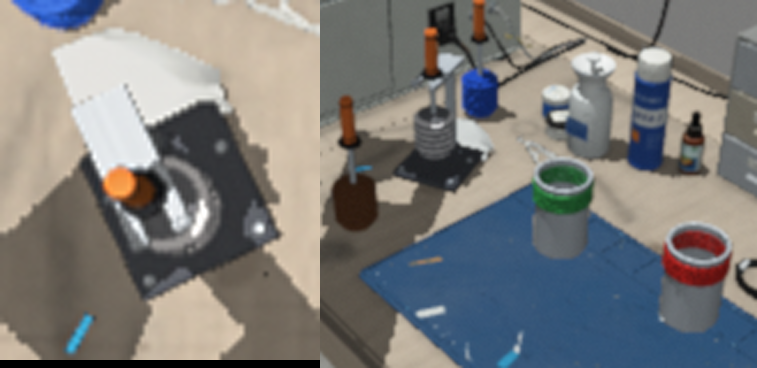

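The brush hangs straight in the fork as it did at the start, both beakers are standing, and the arm is clear.

```bash
python3 -c "
from bench import *
print(finish_job())"
```

```text
the job is handed in; nothing more can be done
None
```

I scrubbed the red-banded beaker with four strokes to the bottom (about 11 N at most in the readings, drawn up about 7 cm between strokes), hung the brush back straight in the fork and let go, left both beakers standing where they were, and handed the job in at about 19 s.

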